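# Turn the stirrer up four clicks and start it

### The arm

A 6-joint arm with a two-finger parallel gripper is mounted at the origin on the work surface. World frame = base frame: x ahead of the robot, y to its left, z up, the work surface at z = 0. Lengths are in mm, angles in rad, forces in N, time in s.
With the tool pointing down it reaches from about 400 to 925 mm from the base axis. Payload 12.5 kg.
Tool frame: the origin (TCP) lies between the finger pads; the fingertips stand nose_length ahead of it and the grasp point (between the pads) lies 11 mm behind it (nose_length is the distance from the TCP to the fingertips, in mm); z points along the fingers, x is the direction in which the jaws open and shut, and the axes are right-handed (so a half turn about z gives the same grasp; the last joint's range is limited). The gripper opens to 95 mm and grips with 3 to 60 N. Pads are 20 mm wide; open, the fingers measure 119 mm over their backs; the gripper's body (75 mm by 180 mm) begins 59 mm behind the grasp point.
Start: joints at [-1.257, 0.491, 1.559, -0, 1.092, -0.106], TCP at [254.76, -570.739, 222.661] pointing down, gripper open.
Joint ranges: [-3.1, 3.1], [-0.84, 2.19], [0.05, 2.79], [-1.13, 4.28], [0.06, 2.93], [-2.69, 2.69]. Speed limits (rad/s): [2.22, 2.22, 2.79, 3.14, 3.14, 3.14].

### API

Orientations are given as a unit quaternion [w, x, y, z].
In Python, from cell import get_obs, get_image, camera_params, close_job, nose_length gives the robot as it stands. The module is installed in compiled form; this text tells all that it offers.
- The arm moves only by the tool apply_moves, never from a script. Its argument "series" is one flat list of numbers, 7 for each row, row after row: the shift along the tool's x, y, z in m, then the turn, a rotation vector about the tool's x, y, z in rad, then the closure, from -1 (fully open) to 1 (shut), so that 0 is half open. In form: [x, y, z, ax, ay, az, hand, x, y, z, ax, ay, az, hand, ...]. A call has 1 to 8 rows; each row shifts and turns the commanded pose from where the row before left it, along the tool's axes as they then stand; what a row does not reach is not made up. A row lasts 1/8 s, in which the tool goes at most 62.5 mm and 10.7 degrees, less where a joint would pass 70% of its speed; a pose out of reach is approached as far as the arm can. A call with a gripper value outside its range is refused whole. The fingers move at their own pace and stop on an object; "grip_force" is the grip in N (left out, the last holds). Time passes only in rows, so rows that do not move let the fingers close. It gives the time, the measured TCP pose, the force and the opening at its end, in the units of the state.
- get_obs(): the state, without advancing time (a new reading comes with each control period).
- get_image(name): name is "side" or "top"; returns the picture (400x640x3 uint8, red, green, blue); there is no depth.
- camera_params(name): a dict with "vertical_fov" (degrees; the focal length in pixels is half the picture's height over the tangent of half this angle, whatever the lens; pixels are square), "cx", "cy" (the principal point, pixels), "R" (3x3) and "t" (3): a world point X has camera coordinates R X + t. Camera axes: x right, y down, z forward; pixel columns grow to the right and rows downward; lengths in mm; the calibration is good to about 2 mm. A picture is of the moment at which its call begins. camera_params takes no time and is no camera call.
- close_job(): hands the job in, once; it reports no verdict.
The state is a dict: "time": time; "qpos": joint angles; "dq": joint speeds; "joint_efforts": joint torques, N m; "tool_pos": TCP position; "tcp_rot": TCP orientation; "contact_force": force on the tool from outside, world axes, zero at the start; "wrist_torque": the same for the moment, N m; "opening": finger opening in mm.
Only numpy, scipy, OpenCV 4.12 (cv2) and the standard library are available. Lean on these libraries where they do the work, as an engineer would, in place of code of your own. Each camera call takes 0.05 s, during which the arm holds its last target. There are 200 camera calls.

### The job

On the hotplate stirrer, turn the stirring-speed dial (the one with the blue ring) up by exactly four clicks, clockwise, pushing its wing round with a fingertip rather than gripping it, and do not run past the fourth click. Then press the green start button fully in and let it go. Leave the red-ringed heating dial, the beaker on the plate and everything else on the bench as they stand.

Things in the scene. Friction and masses are not known exactly. Their poses are not given: they have to be found in the camera images.
- stirrer: White hotplate stirrer, 320 mm deep (x) x 200 mm wide, heavy, does not move. Origin: middle of its footprint; front (control panel) at -x. Plate: white, 185 mm square, top 88 mm up, centre at x = 60 mm. The control panel, dark, 114 mm deep, slopes 12.6 degrees down to the front: its middle is at x = -105 mm, 50 mm up.
- stir_axis (a point): Centre of the stirring-speed dial (blue ring, right half of the panel seen from the front), on its turning axis, at its underside. z: along the turning axis, out of the panel. x: up the slope to the hotplate (12 o'clock). y: to the panel's left. Does not turn. Heating dial's axis: 118 mm along +y. Start button: at x = -32, y = +59 mm.
- stir_tip (a point): Top of the wing at the white index line, 25 mm from the axis, 33 mm above stir_axis. The black dial: round skirt 56 mm across, 8 mm thick; on it an upright straight bar (wing) through the centre, 54 mm long, 13 mm thick, up to 33 mm above the underside, ends alike but for the white line. A fingertip on the wing's flank near either end pushes it round.
- stir (a joint): Dial angle, rad, growing clockwise seen from above (= speed up). 0 lowest, 4.19 highest setting, stops 0.06 beyond. Nine click-stops 0.5236 (30 degrees) apart, a white tick each; starts on setting 1, 2 or 3. The index points at 2.094 - joint, counter-clockwise from stir_axis x. Peak resistance 0.06 N m (3 N at the wing's end); past half way it snaps to the next stop by itself.
- heat_tip (a point): White index line of the heating dial (red ring, left-hand side of the panel), the same shape and place as stir_tip. To be left alone.
- start_top (a point): Centre of the top of the start button: green, round, 26 mm across, standing 12 mm above the panel in a flat steel ring 36 mm across, between the two dials and towards the front. z: out of the panel, opposite to the way it is pressed.
- start (a joint): Travel of the start button, m: 0 up, 0.005 fully in. A spring: 1.8 N starts it, 4.8 N holds it fully in; it comes back up by itself.
- beaker: Empty clear glass beaker, 72 mm across, 98 mm high, 120 g, loose on the hotplate. Origin: centre of its underside. To be left standing.
- jar: Small closed amber glass jar with a white cap, 40 mm across, 62 mm high, loose on the bench beside the right-hand side of the control panel, 22 to 35 mm clear of the stirrer. Origin: centre of its underside.
- reagent: Amber reagent bottle with a blue cap, 86 mm across, 165 mm high, loose on the bench to the right. Origin: centre of its underside.
- washbottle: White wash bottle with a red top and spout, body 72 mm across, 190 mm high over the spout, which reaches 65 mm from its axis, loose on the bench to the right. Origin: centre of its underside.
- vial1: Sample vial, red cap, 14 mm across, 43 mm high, standing in a blue vial rack (60 x 120 x 28 mm) on the left. Origin: centre of its underside.
- vial2: Sample vial, green cap, otherwise like vial1, in the same rack.
- spatula: Steel laboratory spatula, 180 mm long, 4 mm thick, lying on the bench on the left. Origin: underside of the middle of its handle.
Not all that is in view belongs to the job. What is shaped like the beaker but orange or yellow is not meant.

How it is judged (in metres and radians):
On the way, in this order (a step that is already met when the one before it is completed fails the run):
1. the stirring-speed dial stands four clicks clockwise of where it started (distance of stir_tip from where it was at the start of the episode between 0.041 and 0.0453 m and value of joint start below 0.001 m), for 0.3 s.
2. the start button is pressed fully in, with the dial still on its fourth click (distance of stir_tip from where it was at the start of the episode between 0.041 and 0.0453 m and value of joint start above 0.004 m), for 0.05 s.
At the end, for the whole second after the job is handed in: The stirring-speed dial rests four clicks (120 degrees, within 10) clockwise of its start, the start button is up again (within 1 mm), the heating dial has not turned (within 16 degrees), the beaker stands within 12 mm of its place and every other loose thing within 20 mm (all of step 1 and velocity of joint stir between -0.1 and 0.1 rad/s and distance of heat_tip from where it was at the start of the episode below 0.007 m and distance of beaker from where it was at the start of the episode below 0.012 m and angle between beaker's own z axis and vertical below 0.2 rad and distance of each of jar, reagent, washbottle, vial1, vial2, spatula from where it was at the start of the episode below 0.02 m); the robot touches nothing.
It fails at once if the stirring-speed dial is run past its fourth click (distance of stir_tip from where it was at the start of the episode above 0.047 m).
It fails at once if the start button is pressed before the speed is set (value of joint start above 0.0025 m and distance of stir_tip from where it was at the start of the episode below 0.0397 m).
It fails at once if the dial is gripped: both flanks of its wing are squeezed at once (contact force between the fingers and stir_c1 above 5 N and contact force between the fingers and stir_c2 above 5 N).
It fails at once if the heating dial is turned (distance of heat_tip from where it was at the start of the episode above 0.007 m).
It fails at once if the beaker on the plate or another thing on the bench is shifted, lifted or knocked over (distance of beaker from where it was at the start of the episode above 0.012 m or angle between beaker's own z axis and vertical above 0.2 rad or distance of any of jar, reagent, washbottle, vial1, vial2, spatula from where it was at the start of the episode above 0.02 m).
It also fails if it takes over 54 s, if anything falls off the work surface, if the arm or the gripper's body presses on something with over 40 N, if the wrist force passes 120 N, or if a joint passes its speed limit or range.

## Working session

There is one attempt and no reset: what is moved stays moved. The work goes in short steps, Python scripts to look and compute and a tool call to move; the robot and the scene stay as the last step left them, time stands still between calls to the robot, and variables do not carry over. Pictures are saved under pics/ and viewed, about 8 in all and at most 12, crops included, and the job is handed in when it is done.

Besides the shell and the picture viewer there is one more tool, called as a command line: name --argument value ..., lists and objects as JSON in quotes. apply_moves: Moves the arm, as the interface text tells. Its arguments: {"type":"object","properties":{"series":{"type":"array"},"grip_force":{"type":"number"}},"required":["series"]}

```bash
mkdir -p pics; python3 - <<'E'
from cell import *
import cv2
for n in("side","top"):
    im=get_image(n); cv2.imwrite(f"pics/{n}0.png",im[:,:,::-1]); p=camera_params(n); print(n,p)
print(get_obs()); print(nose_length if not callable(nose_length) else nose_length())
E
```

```text
side {'vertical_fov': 53.87228785671722, 'cx': 317.84772088850417, 'cy': 200.64261308201122, 'R': array([[-0.92875754, -0.37021284, -0.01875866],
       [-0.16379376,  0.45525598, -0.8751649 ],
       [ 0.33253727, -0.80974345, -0.48346097]]), 't': array([584.42382912, 164.90357485, 973.29388715])}
top {'vertical_fov': 51.57867705050014, 'cx': 326.68417026001913, 'cy': 199.39780911882366, 'R': array([[ 0.00579845, -0.99982927,  0.01754438],
       [-0.99156646, -0.0080203 , -0.12935083],
       [ 0.12946945, -0.01664639, -0.99144367]]), 't': array([ -17.62823827,  646.02860691, 1186.93959645])}
{'time': 0.1, 'qpos': array([-1.25659768e+00,  4.91513103e-01,  1.55940663e+00,  5.42540941e-05,
        1.09164898e+00, -1.05590985e-01]), 'dq': array([-3.19633766e-04, -9.44540809e-04, -2.43018371e-03, -1.44746662e-03,
       -2.99402791e-04, -4.81663265e-05]), 'joint_efforts': array([ 2.82657114e-03, -6.13622189e+01, -2.58606166e+01,  6.93492615e-02,
        4.70207131e-02, -2.08903043e-05]), 'tool_pos': array([ 254.70542449, -570.52551479,  222.10533903]), 'tcp_rot': array([-3.25980224e-04,  8.38911546e-01, -5.44267562e-01, -3.63988072e-04]), 'contact_force': array([ 0.17488251,  0.22008264, -0.28763355]), 'wrist_torque': array([0.0033506 , 0.04222145, 0.00020048]), 'opening': 94.88668432762394}
8.0
```

View pics/top0.png

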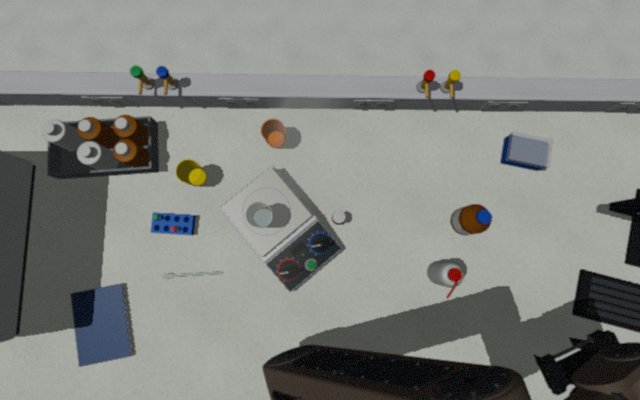

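View pics/side0.png

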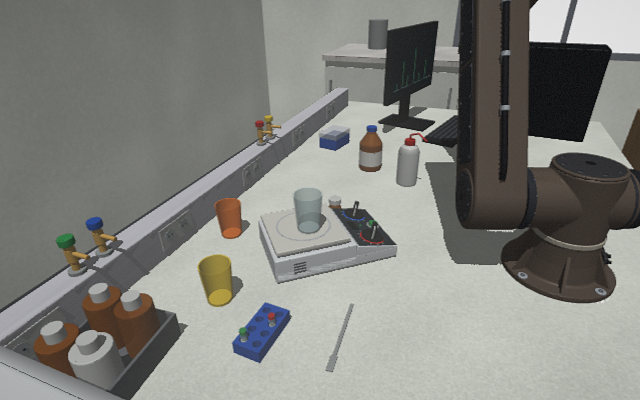

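The top view shows the stirrer rotated, with the blue dial near (320,242), the red dial near (288,269), the green button near (311,265) and the jar near (338,217). Next I'll enlarge the panel in both views.

```bash
python3 - <<'E'
import cv2,numpy as np
a=cv2.imread("pics/top0.png")[150:300,210:360]; b=cv2.imread("pics/side0.png")[180:290,250:410]
cv2.imwrite("pics/c_top.png",cv2.resize(a,(600,600),interpolation=cv2.INTER_CUBIC)); 
cv2.imwrite("pics/c_side.png",cv2.resize(b,(800,550),interpolation=cv2.INTER_CUBIC))
E
```

```text
(no output)
```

View pics/c_top.png

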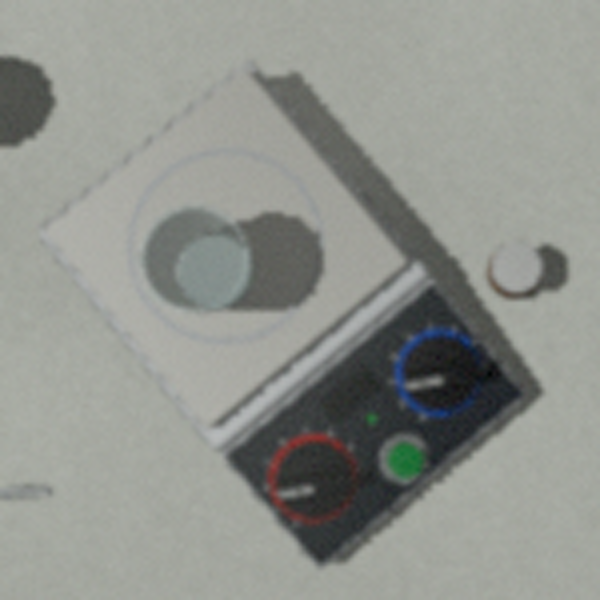

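View pics/c_side.png

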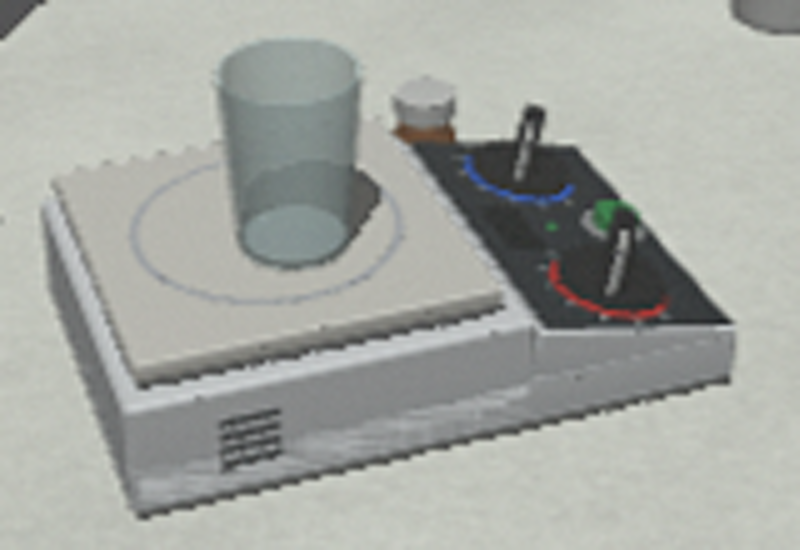

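```bash
cat > h.py <<'E'
import numpy as np
from cell import camera_params
from scipy.optimize import least_squares
from scipy.spatial.transform import Rotation as Ro
def proj(n,X):
    p=camera_params(n); f=200/np.tan(np.radians(p["vertical_fov"])/2)
    c=np.atleast_2d(X)@p["R"].T+p["t"]; return c[:,:2]/c[:,2:]*f+[p["cx"],p["cy"]]
def unc(n,c): # crop px -> image px
    s,o=(4,[210,150]) if n=="top" else (5,[250,180])
    return (np.array(c,float)+.5)/s-.5+o
b=np.radians(12.6)
Rp=np.array([[np.cos(b),0,-np.sin(b)],[0,1,0],[np.sin(b),0,np.cos(b)]])
def panel(u,y,h): return np.array([-105,0,50])+Rp@np.array([u,y,h])
def W(v,X): return Ro.from_euler('z',v[2]).apply(X)+[v[0],v[1],0]
E
cat > fit.py <<'E'
from h import *
def feats(s):
    pl=lambda x,y:[60+x,y,88]
    q=92.5
    return {"top":[(pl(q,-q),(253,65)),(pl(q,q),(43,235)),(pl(-q,q),(215,430)),(pl(-q,-q),(412,262)),
     (panel(s,-59,0),(438,373)),(panel(s,59,0),(313,478)),(panel(s-32,0,12),(405,460)),([-160,-100,37.6],(541,392)),([-160,100,37.6],(322,566))],
     "side":[(pl(q,-q),(380,118)),(pl(q,q),(52,183)),(pl(-q,q),(140,378)),(pl(-q,-q),(505,300)),
     (panel(s-32,0,12),(617,212)),([-160,100,37.6],(735,322)),([-160,-100,37.6],(577,147))]}
def r(v,only=None):
    out=[]
    for n,L in feats(v[3]).items():
        for X,c in L: out.append(proj(n,W(v,np.array(X)))[0]-unc(n,c))
    return np.array(out)
E
sed -i 's/(pl(q,-q),(380,118)),(pl(q,q),(52,183)),(pl(-q,q),(140,378)),(pl(-q,-q),(505,300))/(pl(q,q),(52,183)),(pl(-q,q),(505,300)),(pl(q,q),(52,183))/' fit.py
python3 - <<'E'
from fit import *
# side view plate-corner identity: print prediction in crop px
s=least_squares(lambda v:r(v)[:9].ravel(),[650,100,.7,0])
print(s.x,s.cost); print(r(s.x).round(1).tolist())
for P in [(1,1),(1,-1),(-1,1),(-1,-1)]:
    print(P,((proj("side",W(s.x,np.array([60+92.5*P[0],92.5*P[1],88])))-[250,180])*5).round())
v=s.x
for k in range(0,9):
    a=2.094-.5236*k
    o=[]
    for n,sc,off in(("top",4,[210,150]),("side",5,[250,180])):
        for rr in (0,25): o.append(((proj(n,W(v,panel(v[3]+rr*np.cos(a),-59+rr*np.sin(a),33)))-off)*sc).round()[0].tolist())
    print(k,o)
E
```

```text
[559.51649071 117.54300228   0.70639311   2.61826082] 7.297907719365315
[[-1.0, 0.2], [0.8, -1.2], [-1.1, 0.4], [0.4, -0.0], [0.7, -0.9], [0.6, -0.6], [0.8, -0.3], [-1.7, 0.5], [0.4, 1.9], [16.4, 35.7], [0.3, -3.4], [16.4, 35.7], [-0.5, -1.2], [1.1, 0.4], [-0.2, -1.2]]
(1, 1) [[132. 360.]]
(1, -1) [[ 52. 166.]]
(-1, 1) [[505. 281.]]
(-1, -1) [[376. 107.]]
0 [[446.0, 375.0], [434.0, 408.0], [526.0, 119.0], [562.0, 138.0]]
1 [[446.0, 375.0], [419.0, 398.0], [526.0, 119.0], [544.0, 140.0]]
2 [[446.0, 375.0], [411.0, 381.0], [526.0, 119.0], [521.0, 137.0]]
3 [[446.0, 375.0], [413.0, 363.0], [526.0, 119.0], [500.0, 129.0]]
4 [[446.0, 375.0], [424.0, 348.0], [526.0, 119.0], [486.0, 118.0]]
5 [[446.0, 375.0], [440.0, 340.0], [526.0, 119.0], [482.0, 108.0]]
6 [[446.0, 375.0], [458.0, 341.0], [526.0, 119.0], [491.0, 101.0]]
7 [[446.0, 375.0], [473.0, 352.0], [526.0, 119.0], [508.0, 99.0]]
8 [[446.0, 375.0], [480.0, 368.0], [526.0, 119.0], [530.0, 102.0]]
```

```bash
sed -i 's/"side":\[.*/"side":[(pl(q,-q),(52,181)),(pl(q,q),(138,378)),(pl(-q,q),(505,300)),/' fit.py
python3 - <<'E'
from fit import *
s=least_squares(lambda v:r(v).ravel(),[560,117,.7,0],loss="soft_l1")
v=s.x;print(v); print(r(v).round(1).tolist())
w=lambda *a:W(v,panel(*a)).round(1).tolist()
S=v[3]
print("axis0",w(S,-59,0),"axis33",w(S,-59,33),"btn",w(S-32,0,12),"heat33",w(S,59,33), "n",(np.array(w(S,0,100))-w(S,0,0)))
np.save("v.npy",v)
# jar
p=camera_params("top")
from scipy.optimize import fsolve
def at(px,z): return fsolve(lambda q:proj("top",[q[0],q[1],z])[0]-px,[560,0])
print("jar cap",at(unc("top",(515,268)),62),"beaker",at(unc("top",(213,272)),88+2))
E
```

```text
[559.06629254 119.57086084   0.71142568   1.41110246]
[[-2.0, 0.4], [-0.0, -0.8], [-1.6, 0.6], [-0.3, -0.0], [0.4, -0.6], [0.4, -0.2], [0.6, -0.0], [-2.3, 0.4], [0.0, 2.0], [-0.0, -2.0], [-0.7, -2.6], [0.4, -3.0], [-0.2, -0.9], [1.1, 0.6], [-0.5, -1.0]]
axis0 [519.1, 7.2, 50.3] axis33 [513.6, 2.5, 82.5] btn [454.9, 29.8, 55.0] heat33 [436.6, 91.9, 82.5] n [-16.5 -14.2  97.6]
jar cap [593.31852727 -47.08823189] beaker [586.42727823 167.87589178]
```

The stirring dial's index is on setting 2 (line from (443,380) to (405,386) in the top crop). I'll close the gripper and push with its −y side face. The tool will stay normal to the panel and pivot about the dial axis.

```bash
cat > plan.py <<'E'
from h import *
from cell import get_obs
v=np.load("v.npy"); S=v[3]
Rw=Ro.from_euler('z',v[2]).as_matrix()@Rp      # panel axes in world
ax0=W(v,panel(S,-59,0))
def pose(u,y,h,xdeg):                            # panel coords rel. stir axis, tool x panel angle
    a=np.radians(xdeg); x=np.array([np.cos(a),np.sin(a),0]); z=np.array([0,0,-1.])
    R=Rw@np.c_[x,np.cross(z,x),z]
    return ax0+Rw@[u,y,h],R
def cur():
    o=get_obs(); q=o["tcp_rot"]; return o["tool_pos"],Ro.from_quat([q[1],q[2],q[3],q[0]]).as_matrix(),o
def delta(P,R):
    p,C,o=cur(); d=Ro.from_matrix(C.T@R).as_rotvec()
    return C.T@(P-p),d,R.T@(P-p)
def inpanel():
    p,C,o=cur(); M=Rw.T@C
    return Rw.T@(p-ax0),np.degrees(np.arctan2(M[1,0],M[0,0])),(Rw.T@o["contact_force"])
E
python3 - <<'E'
from plan import *
np.set_printoptions(precision=4,suppress=True)
P,R=pose(12.2,-27.8,103,60); print(P,*delta(P,R),sep="\n")
E
```

```text
[529.2516 -20.7275 153.4886]
[-390.1107 -474.7687   69.065 ]
[ 0.1261  0.2952 -2.8934]
[474.553  347.5912 190.6342]
```

apply_moves --series '[0,0,-0.06,0,0,0,1,-0.0325,-0.0396,0,0,0,0,1,-0.0325,-0.0396,0,0,0,0,1,-0.0325,-0.0396,0,0,0,0,1,-0.0325,-0.0396,0,0,0,0,1,-0.0325,-0.0396,0,0,0,0,1,-0.0325,-0.0396,0,0,0,0,1,-0.0325,-0.0396,0,0,0,0,1]' --grip_force 10

```text
time: 1.1
tool_pos: [415.6, -248.4, 282.5]
tcp_rot: [0.0, 0.839, -0.544, -0.0]
contact_force: [1.5, -0.7, -0.5]
opening: 20.7
```

apply_moves --series '[-0.0325,-0.0396,0,0,0,0,1,-0.0325,-0.0396,0,0,0,0,1,-0.0325,-0.0396,0,0,0,0,1,-0.0325,-0.0396,0,0,0,0,1,-0.0325,-0.0396,0,0,0,0,1,0,0,0,0.0074,0.0174,-0.17,1,0,0,0,0.0074,0.0174,-0.17,1,0,0,0,0.0074,0.0174,-0.17,1]'

```text
time: 2.1
tool_pos: [529.6, -20.6, 282.3]
tcp_rot: [0.005, 0.95, -0.312, 0.028]
contact_force: [-0.1, 0.4, -0.2]
opening: 0.1
```

apply_moves --series '[0,0,0,0.0074,0.0174,-0.17,1,0,0,0,0.0074,0.0174,-0.17,1,0,0,0,0.0074,0.0174,-0.17,1,0,0,0,0.0074,0.0174,-0.17,1,0,0,0,0.0074,0.0174,-0.17,1,0,0,0,0.0074,0.0174,-0.17,1,0,0,0,0.0074,0.0174,-0.17,1,0,0,0,0.0074,0.0174,-0.17,1]'

```text
time: 3.1
tool_pos: [529.6, -20.9, 282.4]
tcp_rot: [0.015, 0.93, 0.356, 0.088]
contact_force: [-0.3, 0.0, 0.2]
opening: 0.2
```

apply_moves --series '[0,0,0,0.0074,0.0174,-0.17,1,0,0,0,0.0074,0.0174,-0.17,1,0,0,0,0.0074,0.0174,-0.17,1,0,0,0,0.0074,0.0174,-0.17,1,0,0,0,0.0074,0.0174,-0.17,1,0,0,0,0.0074,0.0174,-0.17,1,0,0,0,0,0,0,1]'

```text
time: 3.98
tool_pos: [529.7, -21.1, 282.4]
tcp_rot: [0.019, 0.636, 0.764, 0.108]
contact_force: [-0.1, 1.0, 0.5]
opening: 0.6
```

```bash
python3 - <<'E'
from plan import *
import cv2
from cell import get_image
np.set_printoptions(precision=4,suppress=True)
P,R=pose(12.2,-27.8,103,60); print(*delta(P,R),sep="\n"); o=get_obs(); print(o["time"],o["qpos"],o["opening"],o["contact_force"])
a=get_image("top")[130:310,190:370]; b=get_image("side")[130:290,240:440]
cv2.imwrite("pics/t1.png",np.hstack([cv2.resize(a,(400,400),interpolation=2),cv2.resize(b,(400,320),interpolation=2)[:,:]] if 0 else [cv2.resize(a,(360,360),interpolation=2),cv2.resize(b,(440,352),interpolation=2,dst=None)[:352].repeat(1,0) if 0 else cv2.copyMakeBorder(cv2.resize(b,(440,352),interpolation=2),0,8,0,0,0)])[:,:,::-1])
E
```

```text
[-13.5703 -24.7058 125.7537]
[ 0.0004  0.0013 -0.0046]
[-13.624  -24.714  125.7463]
3.975 [-0.2546  0.24    1.8072  0.2168  0.978  -2.1194] 0.556662495651667 [-0.1421  0.9552  0.529 ]
```

View pics/t1.png

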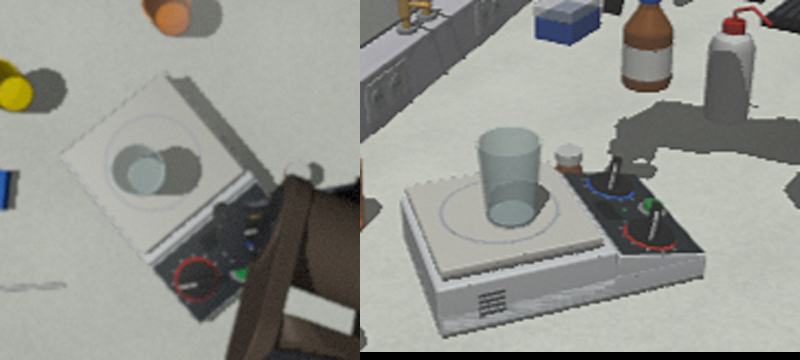

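Orientation is correct. The top view is now hidden by the arm (dial at about (250,215)). The side view shows the dial clearly near (615,180). I'll descend beside the wing.

apply_moves --series '[-0.0136,-0.0247,0.04,0,0,0,1,0,0,0.04,0,0,0,1,0,0,0.04,0,0,0,1,0,0,0.03,0,0,0,1,0,0,0.02,0,0,0,1,0,0,0,0,0,0,1,0,0,0,0,0,0,1]'

```text
time: 4.95
tool_pos: [537.0, -14.4, 111.3]
tcp_rot: [0.019, 0.635, 0.764, 0.108]
contact_force: [-0.2, 0.3, 0.3]
opening: 0.7
```

```bash
cat > look.py <<'E'
import sys,cv2
from plan import *
from cell import get_image
np.set_printoptions(precision=2,suppress=True)
p,a,f=inpanel(); M=cur()[1]; o=get_obs()
print("panel",p,"xang",round(a,2),"tool-frame F",M.T@o["contact_force"],"t",o["time"],"q",o["qpos"], "tq",o["wrist_torque"])
if len(sys.argv)>1:
    b=get_image("side")[160:260,310:440]
    cv2.imwrite(f"pics/{sys.argv[1]}.png",cv2.resize(b,(780,600),interpolation=2)[:,:,::-1])
E
python3 look.py s2
```

```text
panel [ 12.7  -28.05  59.62] xang 59.76 tool-frame F [ 0.42 -0.12 -0.31] t 4.95 q [-0.24  0.48  1.99  0.34  0.56 -2.27] tq [ 0.06 -0.02 -0.01]
```

View pics/s2.png

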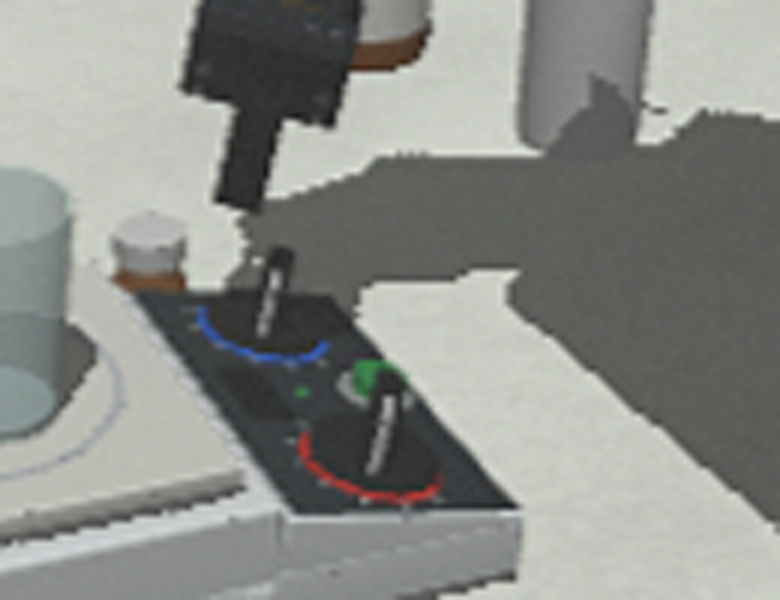

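The finger tip, at about (240,205) in the crop, is above and to the right-rear of the dial and clear of everything. I'll descend the rest, then feel for the flank along −y.

apply_moves --series '[0,0,0.012,0,0,0,1,0,0,0.012,0,0,0,1,0,0,0.012,0,0,0,1,0,0,0,0,0,0,1]'

```text
time: 5.5
tool_pos: [542.4, -9.1, 74.2]
tcp_rot: [0.018, 0.635, 0.765, 0.108]
contact_force: [-0.8, -0.9, 0.2]
opening: 0.3
```

apply_moves --series '[0,-0.002,0,0,0,0,1,0,-0.002,0,0,0,0,1,0,0,0,0,0,0,1,0,0,0,0,0,0,1]'

```text
time: 6.0
tool_pos: [539.0, -10.0, 74.9]
tcp_rot: [0.019, 0.635, 0.765, 0.108]
contact_force: [-0.8, 1.3, -0.5]
opening: 0.6
```

```bash
python3 look.py
```

```text
panel [  9.06 -26.05  23.19] xang 59.83 tool-frame F [ 1.34 -0.68  0.49] t 6.0 q [-0.23  0.54  2.02  0.39  0.48 -2.32] tq [ 0.06 -0.04 -0.01]
```

apply_moves --series '[0,-0.0015,0,0,0,0,1,0,-0.0015,0,0,0,0,1,0,0,0,0,0,0,1]'

```text
time: 6.38
tool_pos: [535.8, -10.5, 74.1]
tcp_rot: [0.019, 0.635, 0.765, 0.108]
contact_force: [0.3, -0.2, 0.7]
opening: 0.3
```

apply_moves --series '[0,-0.001,0,0,0,0,1,0,0,0,0,0,0,1]'

```text
time: 6.62
tool_pos: [535.2, -10.7, 74.0]
tcp_rot: [0.019, 0.635, 0.765, 0.108]
contact_force: [2.3, -0.4, -0.0]
opening: 0.1
```

apply_moves --series '[0,-0.001,0,0,0,0,1,0,0,0,0,0,0,1]'

```text
time: 6.88
tool_pos: [534.6, -11.0, 73.9]
tcp_rot: [0.02, 0.635, 0.765, 0.108]
contact_force: [4.1, -0.2, -1.7]
opening: 0.5
```

```bash
python3 look.py s3
```

```text
panel [  4.94 -23.94  23.06] xang 59.82 tool-frame F [-1.14  3.62  2.29] t 6.875 q [-0.23  0.54  2.03  0.4   0.47 -2.33] tq [-0.12 -0.81 -0.19]
```

View pics/s3.png

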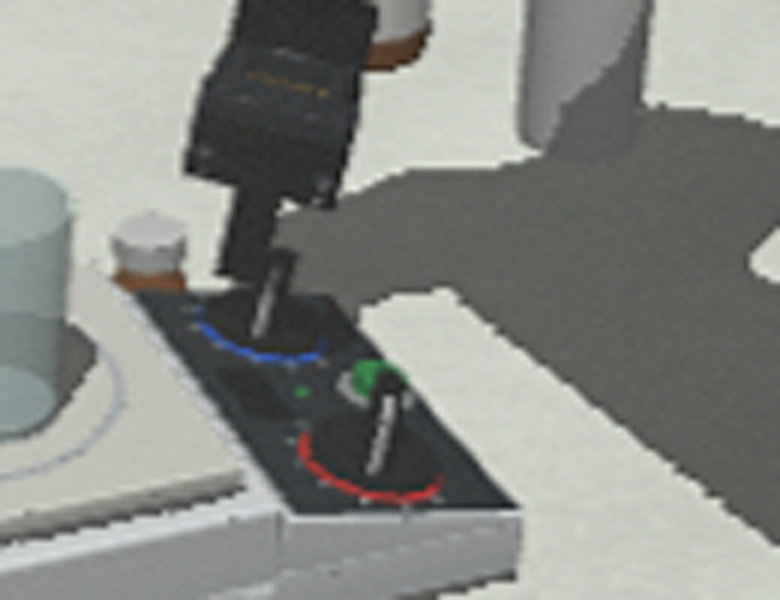

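Contact at perpendicular offset ≈16.5 mm matches the model. Next I'll pivot about the dial axis at 4° per row.

apply_moves --series '[-0.0011,-0.0013,0,0,0,0.07,1,-0.0011,-0.0013,0,0,0,0.07,1,-0.0011,-0.0013,0,0,0,0.07,1,-0.0011,-0.0013,0,0,0,0.07,1,-0.0011,-0.0013,0,0,0,0.07,1,-0.0011,-0.0013,0,0,0,0.07,1,-0.0011,-0.0013,0,0,0,0.07,1,-0.0011,-0.0013,0,0,0,0.07,1]'

```text
time: 7.92
tool_pos: [523.7, -18.6, 70.9]
tcp_rot: [-0.012, 0.822, 0.558, 0.109]
contact_force: [5.8, 0.7, -0.5]
opening: 0.4
```

```bash
cat >> look.py <<'E'
t=np.radians(a); x=np.array([np.cos(t),np.sin(t)]); y=np.array([np.sin(t),-np.cos(t)])
print("r",-p[:2]@x,"perp",p[:2]@y,"turned",60-a)
E
python3 look.py
```

```text
panel [ -8.61 -22.53  22.98] xang 27.6 tool-frame F [2.55 5.02 1.59] t 7.925 q [-0.25  0.54  2.05  0.42  0.46 -1.81] tq [ 0.11 -0.84 -0.15]
r 18.071654927522804 perp 15.978922253591469 turned 32.39989600673051
```

apply_moves --series '[-0.0011,-0.0013,0,0,0,0.07,1,-0.0011,-0.0013,0,0,0,0.07,1,-0.0011,-0.0013,0,0,0,0.07,1,-0.0011,-0.0013,0,0,0,0.07,1,-0.0011,-0.0013,0,0,0,0.07,1,-0.0011,-0.0013,0,0,0,0.07,1,-0.0011,-0.0013,0,0,0,0.07,1,-0.0011,-0.0013,0,0,0,0.07,1]'

```text
time: 8.93
tool_pos: [510.5, -19.8, 68.4]
tcp_rot: [-0.041, 0.945, 0.309, 0.102]
contact_force: [4.0, -1.8, -1.0]
opening: 0.4
```

```bash
python3 look.py s4
```

```text
panel [-19.59 -14.87  22.95] xang -4.49 tool-frame F [1.85 3.84 1.42] t 8.925 q [-0.26  0.53  2.09  0.44  0.44 -1.29] tq [-0.48 -0.71 -0.18]
r 18.362582170429345 perp 16.353882851931623 turned 64.48575284906893
```

View pics/s4.png

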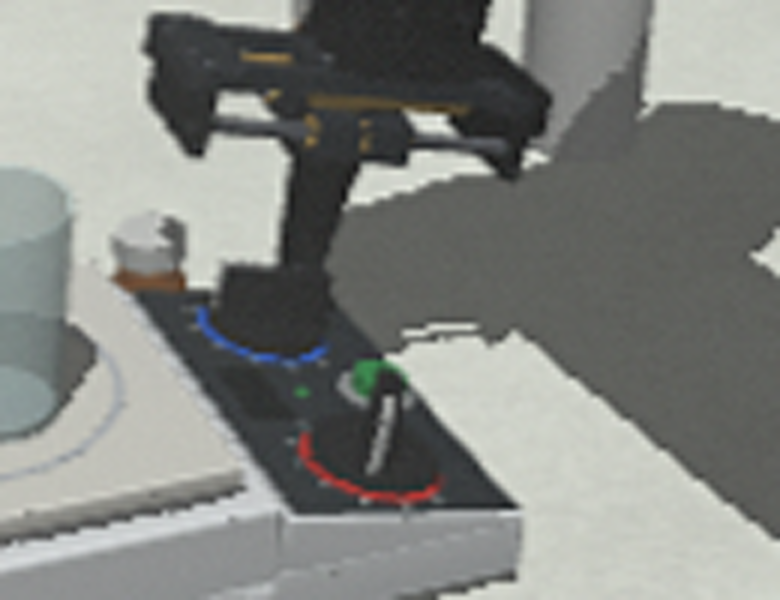

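The wing now lies along the panel's up-slope direction (crop 220–330, 265–330), with the finger behind it, at about two clicks. I'll continue to about 97°.

apply_moves --series '[-0.0011,-0.0013,0,0,0,0.07,1,-0.0011,-0.0013,0,0,0,0.07,1,-0.0011,-0.0013,0,0,0,0.07,1,-0.0011,-0.0013,0,0,0,0.07,1,-0.0011,-0.0013,0,0,0,0.07,1,-0.0011,-0.0013,0,0,0,0.07,1,-0.0011,-0.0013,0,0,0,0.07,1,-0.0011,-0.0013,0,0,0,0.07,1]'

```text
time: 9.98
tool_pos: [498.2, -13.6, 67.2]
tcp_rot: [-0.068, 0.993, 0.037, 0.086]
contact_force: [2.0, -5.4, -1.9]
opening: 0.4
```

```bash
python3 look.py
```

```text
panel [-25.05  -2.13  22.87] xang -36.5 tool-frame F [1.27 5.73 1.38] t 9.975 q [-0.26  0.52  2.12  0.46  0.41 -0.74] tq [-1.04 -0.04 -0.17]
r 18.86893241722521 perp 16.60828661628315 turned 96.49522470769085
```

apply_moves --series '[-0.0006,-0.0006,0,0,0,0.035,1,-0.0006,-0.0006,0,0,0,0.035,1,-0.0006,-0.0006,0,0,0,0.035,1,0,0,0,0,0,0,1]'

```text
time: 10.48
tool_pos: [496.4, -11.3, 67.2]
tcp_rot: [-0.072, 0.994, -0.015, 0.082]
contact_force: [-0.1, -0.3, 0.2]
opening: 0.5
```

```bash
python3 look.py s5
```

```text
panel [-24.9    0.81  22.9 ] xang -42.45 tool-frame F [-0.05  0.31 -0.23] t 10.475 q [-0.25  0.52  2.12  0.46  0.41 -0.64] tq [-0.08 -0.02  0.01]
r 18.919497572854777 perp 16.20295826456246 turned 102.44676497550532
```

View pics/s5.png

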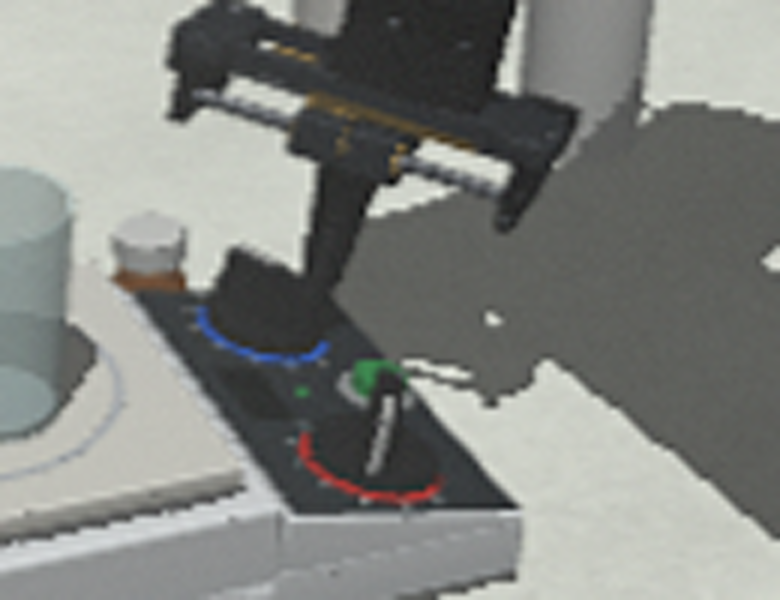

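The force fell to zero near 102°, so the dial has probably snapped to the fourth stop. I'll back off, rise and check.

apply_moves --series '[0,0.004,0,0,0,0,1,0,0.004,0,0,0,0,1,0,0,-0.03,0,0,0,1,0,0,-0.03,0,0,0,1,0,0,0,0,0,0,1]'

```text
time: 11.15
tool_pos: [487.0, -28.6, 126.1]
tcp_rot: [-0.072, 0.994, -0.015, 0.084]
contact_force: [0.5, -0.3, -1.1]
opening: 0.3
```

```bash
python3 look.py s6; python3 - <<'E'
from plan import *
np.set_printoptions(precision=2,suppress=True)
p,C,o=cur(); 
M=Rw.T@C
P=ax0+Rw@[-32,59,60]
print("shift to button hover, tool frame",C.T@(P-p))
for k in (2,5,6,7):
    a=2.094-.5236*k; c,s=np.cos(a),np.sin(a)
    L=[]
    for e in(27,-27):
        L.append(((proj("side",W(v,panel(S+e*c,-59+e*s,33)))-[310,160])*6).round()[0].tolist())
    print(k,L)
E
```

```text
panel [-30.    -6.18  84.38] xang -42.43 tool-frame F [0.3  0.45 1.11] t 11.15 q [-0.3   0.4   2.09  0.36  0.55 -0.56] tq [-0.09 -0.02 -0.02]
r 17.97541932951527 perp 24.805393901947127 turned 102.43254403737745
shift to button hover, tool frame [-45.05 -46.67  23.14]
2 [[266.0, 288.0], [277.0, 243.0]]
5 [[216.0, 250.0], [328.0, 279.0]]
6 [[226.0, 241.0], [318.0, 289.0]]
7 [[249.0, 239.0], [296.0, 292.0]]
```

View pics/s6.png

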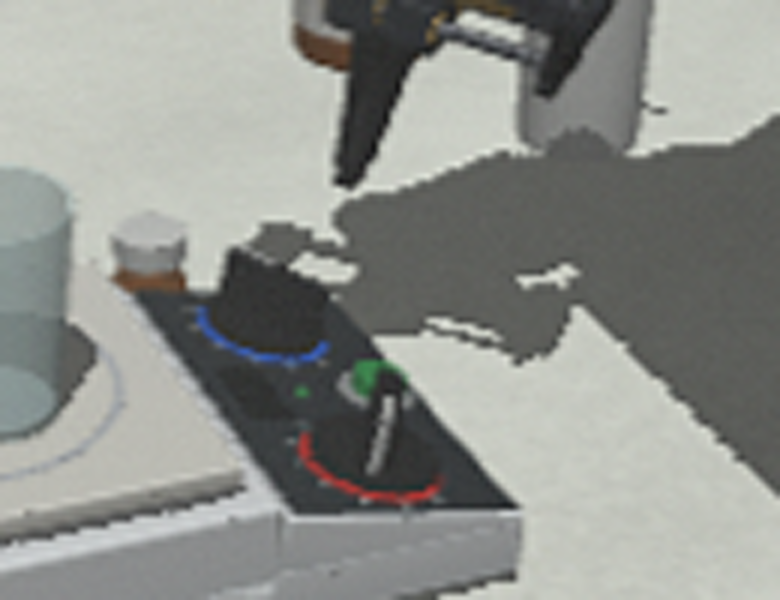

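The wing top runs from (235,247) to (325,297), slope 0.56. Setting 6 predicts 0.52, setting 5 predicts 0.26 and setting 7 predicts 1.1, so the dial is at exactly four clicks. Next is the start button.

apply_moves --series '[-0.015,-0.0156,0,0,0,0,1,-0.015,-0.0156,0,0,0,0,1,-0.015,-0.0155,0.01,0,0,0,1,0,0,0.02,0,0,0,1,0,0,0.015,0,0,0,1,0,0,0.01,0,0,0,1,0,0,0,0,0,0,1]'

```text
time: 12.08
tool_pos: [451.6, 28.2, 69.7]
tcp_rot: [-0.072, 0.994, -0.015, 0.082]
contact_force: [0.6, 0.2, 0.5]
opening: 0.5
```

```bash
python3 look.py s7
```

```text
panel [-32.3   59.91  27.13] xang -42.44 tool-frame F [ 0.66 -0.29 -0.33] t 12.075 q [-0.18  0.48  2.23  0.53  0.34 -0.65] tq [-0.07  0.01 -0.05]
r 64.2641816307827 perp -22.410899606504042 turned 102.44414606064308
```

View pics/s7.png

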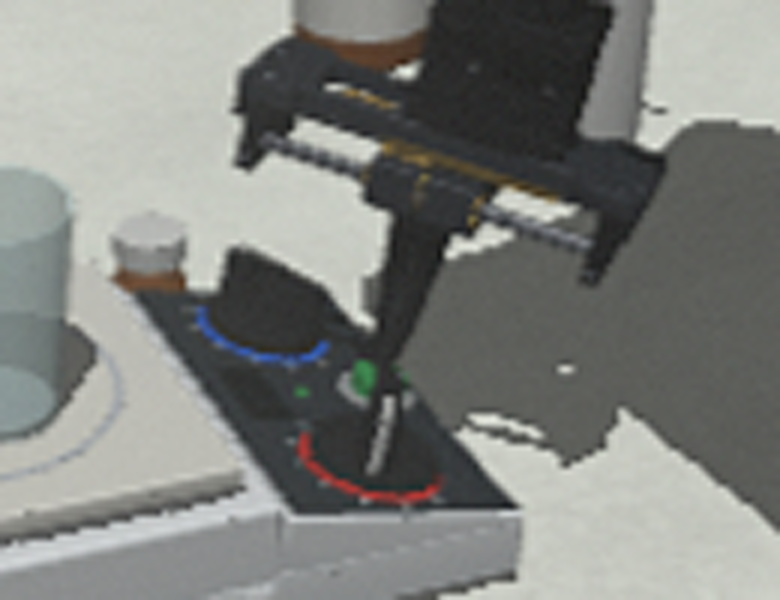

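The fingertip, at about (390,355), is just over the green button and well clear of both dials. I'll press in small steps.

apply_moves --series '[0,0,0.004,0,0,0,1,0,0,0.003,0,0,0,1,0,0,0.0015,0,0,0,1,0,0,0,0,0,0,1]'

```text
time: 12.62
tool_pos: [453.5, 29.0, 62.2]
tcp_rot: [-0.072, 0.994, -0.015, 0.083]
contact_force: [-1.1, -0.4, 1.6]
opening: 0.6
```

apply_moves --series '[0,0,0.0015,0,0,0,1,0,0,0.001,0,0,0,1,0,0,0,0,0,0,1]'

```text
time: 13.0
tool_pos: [454.0, 29.4, 59.7]
tcp_rot: [-0.072, 0.994, -0.015, 0.083]
contact_force: [-1.4, 0.2, 2.9]
opening: 0.3
```

```bash
python3 look.py
```

```text
panel [-31.98  59.28  16.82] xang -42.45 tool-frame F [-0.9  -0.56 -3.01] t 13.0 q [-0.18  0.5   2.23  0.58  0.32 -0.69] tq [-0.19 -0.03 -0.06]
r 63.606333289991355 perp -22.156991223067195 turned 102.44804470449535
```

apply_moves --series '[0,0,0.001,0,0,0,1,0,0,0.001,0,0,0,1,0,0,0,0,0,0,1]'

```text
time: 13.38
tool_pos: [454.3, 29.6, 57.9]
tcp_rot: [-0.072, 0.994, -0.015, 0.083]
contact_force: [-1.2, -0.9, 6.5]
opening: 0.6
```

apply_moves --series '[0,0,0.001,0,0,0,1,0,0,0,0,0,0,1]'

```text
time: 13.62
tool_pos: [454.3, 29.7, 57.6]
tcp_rot: [-0.072, 0.994, -0.015, 0.083]
contact_force: [-8.1, -5.6, 24.0]
opening: 0.7
```

apply_moves --series '[0,0,0.001,0,0,0,1,0,0,0,0,0,0,1]'

```text
time: 13.88
tool_pos: [454.4, 29.8, 57.4]
tcp_rot: [-0.072, 0.994, -0.015, 0.084]
contact_force: [-13.0, -8.4, 39.9]
opening: 0.3
```

```bash
python3 look.py
```

```text
panel [-31.9   59.28  14.36] xang -42.43 tool-frame F [ -5.91   2.66 -42.26] t 13.875 q [-0.18  0.51  2.24  0.59  0.31 -0.71] tq [-0.56  1.15  0.05]
r 63.5370907022445 perp -22.23272112437939 turned 102.42811546679721
```

The button is bottomed out: the tool stopped while the force rose to 42 N. I'll release it, retreat up and away to the front, and check.

apply_moves --series '[0,0,-0.005,0,0,0,1,0,0,-0.02,0,0,0,1,0,0,-0.05,0,0,0,1,0,0,-0.05,0,0,0,1,0,0,-0.05,0,0,0,1,0,0,-0.05,0,0,0,1,0,0,0,0,0,0,1,0,0,0,0,0,0,1]'

```text
time: 14.88
tool_pos: [416.8, -1.7, 274.7]
tcp_rot: [-0.072, 0.994, -0.015, 0.082]
contact_force: [-0.1, -0.5, -0.5]
opening: 0.5
```

```bash
python3 look.py s8; python3 -c "
import cv2;from cell import get_image
a=cv2.imread('pics/side0.png');b=get_image('side')[:,:,::-1];cv2.imwrite('pics/full.png',b)"
```

```text
panel [-32.3   60.05 237.19] xang -42.46 tool-frame F [-0.17  0.62  0.43] t 14.875 q [-0.28  0.07  2.05  0.23  0.92 -0.38] tq [-0.13 -0.02 -0.04]
r 64.36083418310386 perp -22.499553730714826 turned 102.45725914497463
```

View pics/s8.png

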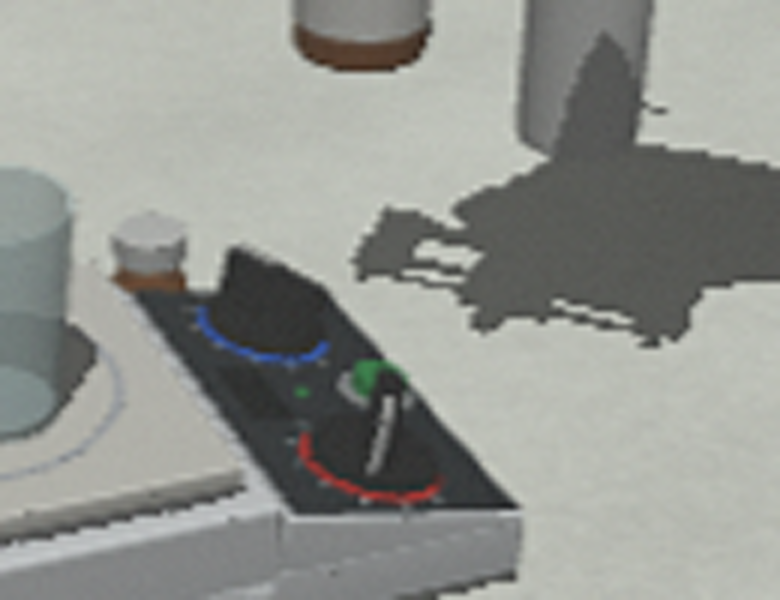

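The final crop shows the dial unchanged at setting 6 (wing top (235,247) to (325,297)) and the button up (375,378). The heating dial, beaker and jar are where they were. Handing in.

```bash
python3 -c "
from cell import close_job; print(close_job())"
```

```text
the job is handed in; nothing more can be done
None
```

I turned the stirring-speed dial up four clicks, from setting 2 to setting 6, then pressed the green start button fully in and let it go. I handed the job in at about 15 s of the 54 s allowed; it reports no verdict.

- **Dial:** I pushed one end of the wing round with the side of the closed fingers. The push force fell to zero when the tool had turned about 102°, as the dial snapped to the fourth stop. In the side view the wing's slope measured 0.56. Setting 6 predicts 0.52, while settings 5 and 7 predict 0.26 and 1.1.
- **Button:** The press ended hard against the stop, with the force rising to about 42 N in the last 2 mm of commanded travel. After release it looked up again.
- **Last checks:** In the last crop, the heating dial, beaker and jar look unmoved. The robot is well clear of everything, with contact force near 0 N.
- **Not checked:** I tried to view a last full picture, but the 12-picture limit refused it. The vial rack and spatula were therefore not looked at again, and the reagent and wash bottles showed only in part. The arm never went near the rack or the spatula, and I saw no sign of contact with either bottle.

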